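Seat the spool and sight its band through the inspection mirror

TASK

Pick up the tall empty spool by its top collar and lower it, without dropping it, all the way down onto the upright spindle, and let go of it. Then take the handle of the sprung inspection mirror and turn the mirror until the fixture's camera sees the spool's black band in the middle of the mirror, and finish while still holding the handle still at that angle (the mirror springs back if let go). Do not touch the mirror glass, and leave the other things on the bench where they are.

Things in the scene. Friction and masses are not known exactly. Their poses are not given: they have to be found in the camera images.
- spool_center (a point): the tall spool: empty white plastic capillary spool, loose, upright, 84 mm tall, 0.12 kg, with two flanges 60 mm across and, on top, a plain collar 34 mm across and 32 mm tall by which it is picked up from above. A bore 18 mm wide runs right through. This point is on its axis, half-way up (42 mm above its underside); z is its axis
- spool_band (a point): the mark: centre of the black band (10 mm tall, 45 mm across) round the spool's waist, on the spool's axis, 26 mm above its underside
- spool: the tall spool again; origin on its axis at its underside. Upwards from there: flange 0 to 6 mm, waist (44 mm across) 6 to 46 mm, flange 46 to 52 mm, collar 52 to 84 mm
- spindle_seat (a point): the spindle: fixed upright steel pin, 12 mm thick, on a round pedestal (64 mm across, foot 84 mm, 40 mm tall). This point is on the pin's axis at the pedestal's top face, where the seated spool's underside rests; the pin rises 60 mm above it, the last 12 mm tapering to 4 mm. A seated spool has its band 66 mm above the table, level with camera and mirror
- camera_lens (a point): middle of the front of the inspection camera's lens (grey box 55 x 46 x 46 mm with a black lens tube), 66 mm above the table, at one end of the fixture's base plate (290 x 75 x 12 mm). It is fixed and looks straight at the mirror's centre, 178 mm away
- mirror_pivot (a point): middle of the mirror's reflecting face, 66 mm above the table, at the other end of the fixture; the upright axis about which the mirror turns passes through it. The fixture is fixed to the bench, so this point stays
- mirror (a joint): mirror angle about its upright axis, rad: 0 at its rest stop, facing 0.175 rad anticlockwise (seen from above) of the direction mirror to camera; grows to 1.65 as the mirror turns clockwise seen from above. A spring (0.1 N m per rad, 0.04 N m at rest) turns it back to 0 when let go: about 2 N at the handle at most
- mirror_face (a point): middle of the mirror glass, a round disc 56 mm across in a black rim 62 mm across, standing upright: the same place as mirror_pivot, but turning with the mirror; x points straight out of its reflecting face (level), z up
- handle_grip (a point): grip of the mirror's handle, pinched from above: a round upright steel peg, 12 mm thick, 62 to 132 mm above the table, at the end of a level rod (66 mm up, 8 mm thick) out of the middle of the mirror's back. This point is on the peg's axis 112 mm above the table, 95 mm from the pivot axis, exactly opposite to where the mirror faces. The peg may turn between the fingers
- sight (a point): unseen point on the camera's line of sight after reflection at the mirror's centre, 200 mm beyond mirror_pivot; x on along the line, y to its left, z up. The line turns about mirror_pivot twice as far as the mirror. The mark is in mid-mirror when the line from mirror_pivot meets the spool's axis: the mirror then faces midway between the directions to camera and spool
- flat_reel: bystander: flat white plastic reel, 84 mm across and 22 mm tall (wider and much lower than the spool)
- amber_bottle: bystander: brown reagent bottle, 68 mm across, 150 mm tall
- clear_bottle: bystander: clear bottle, 64 mm across, 140 mm tall
- vial: bystander: small capped vial, 24 mm across, 34 mm tall
- beaker: bystander: open glass beaker, 68 mm across, 70 mm tall
- vial_rack: bystander: grey block 90 x 150 mm with small vials standing in it, 51 mm tall overall
- spatula: bystander: spatula lying flat, 180 mm long
- carton: bystander: cardboard carton 90 x 60 x 35 mm
There are look-alikes about, which are no part of the job. What is shaped like the part that bears spindle_seat but pink or purple is not meant.

How it is judged:
On the way, in this order (a step that is already met when the one before it is completed fails the run):
1. the spool sits fully down on the spindle, upright and let go (horizontal distance between spool_center and spindle_seat below 0.005 m and z of spool_center in the frame of spindle_seat between 0.038 and 0.046 m and angle between spool_center's own z axis and vertical below 0.07 rad and contact force between the fingers and spool below 0.1 N), for 0.3 s.
2. the mirror, turned by its handle, shows the spool's band to the camera (all of step 1 and y of spool_band in the frame of sight between -0.022 and 0.022 m and x of spool_band in the frame of sight above -0.15 m and (contact force between the fingers and mirror_c5 above 0.5 N or contact force between the fingers and mirror_c4 above 0.5 N) and velocity of joint mirror between -0.08 and 0.08 rad/s), for 0.3 s.
At the end, for the whole second after the job is handed in: Spool fully down on the spindle (axis within 5 mm, height 4 mm, tilt 0.07 rad), fingers off it; the camera's reflected line of sight passes within 22 mm of the band's centre; fingers press the mirror's handle with over 0.5 N and the mirror is still (under 0.08 rad/s) (all of step 2); the arm keeps its last pose, push and grip.
It fails at once if the mirror glass is touched (contact force between mirror_c3 and anything else above 0.5 N).
It fails at once if the spool is dropped (falls faster than 0.5 m/s out of the fingers) (linear speed of spool above 0.5 m/s and contact force between the fingers and spool below 0.05 N).
It fails at once if a bystander is moved more than 30 mm (distance of any of flat_reel, amber_bottle, clear_bottle, vial, beaker, vial_rack, spatula, carton from where it was at the start of the episode above 0.03 m).
It also fails if it takes over 56 s, if anything falls off the work surface, if the arm or the gripper's body presses on something with over 40 N, if the wrist force passes 120 N, or if a joint passes its speed limit or range.

ROBOT

A 6-joint arm with a two-finger parallel gripper is mounted at the origin on the work surface. World frame = base frame: x ahead of the robot, y to its left, z up, the work surface at z = 0. Lengths are in m, angles in rad, forces in N, time in s.
With the tool pointing down it reaches from about 0.325 to 0.9 m from the base axis. Payload 6.1 kg.
Tool frame: the origin (TCP) lies midway between the tips of the shut fingers; the grasp point (between the pads) lies 19 mm behind it; x points along the fingers, y is the direction in which the jaws open and shut, and the axes are right-handed (so a half turn about x gives the same grasp; the last joint's range is limited). The gripper opens to 85 mm and grips with 20 to 120 N. Pads are 22 mm wide; open, the fingers measure 114 mm over their backs; the gripper's body (76 mm by 85 mm) begins 54 mm behind the grasp point. The pads swing forward as they close: fully open they stand 13 mm farther back than shut.
Start: joints at [1.198, 0.22, 1.526, -0, 1.395, -0.126], TCP at [0.153, 0.606, 0.231] pointing down, gripper open.
Joint ranges: [-2.98, 2.98], [-0.91, 2.08], [0.09, 2.57], [-1.24, 4.39], [0.2, 2.65], [-2.68, 2.68]. Speed limits (rad/s): [2.57, 2.57, 3.01, 3.14, 3.14, 3.14].

INTERFACE

Orientations are given as [roll, pitch, yaw] about the fixed x, y, z axes, in that order (R = Rz(yaw) Ry(pitch) Rx(roll)).
In Python, from plant import movep, move_l, set_joints, gripper_to, hold, inverse_kinematics, observe, get_image, get_calibration, Unreachable, job_done gives the robot as it stands. Calls block until the motion is done:
- movep(position, orientation): joint-space move of the TCP to a pose.
- move_l(position, feed=0.15, rotation=None, max_force=None): straight line of the TCP; rotation=None keeps the orientation; feed is the mean speed in m/s. With max_force (N) it stops when the force on the tool has changed by that much, and returns True; else False.
- set_joints(angles): joint-space move.
- gripper_to(opening, f_grip=None): finger opening in m; f_grip is the grip in N (None keeps the last); returns when the fingers have stopped.
- hold(seconds).
- inverse_kinematics(position, orientation): joint angles nearest the present ones, or None.
- observe(): the state.
- get_image(name): name is "side" or "top" or "wrist"; returns (picture, depth): 420x560x3 uint8, red, green, blue; 420x560 float32, m along the optical axis (not along the pixel's ray), 0 where there is no reading.
- get_calibration(name): a dict with "intrinsics" (3x3 intrinsics, pixels), "dist_coeffs" ([k1, k2, p1, p2, k3] as OpenCV has them; the pictures are not rectified), "world_from_camera" (4x4, takes a point from camera to world coordinates). Camera axes: x right, y down, z forward; pixel columns grow to the right and rows downward; lengths in m; the calibration is good to about 2 mm. A picture is of the moment at which its call begins: read the wrist's pose just before it. get_calibration takes no time and is no camera call; for the wrist camera it gives the pose at the moment of the call.
A pose or a line that the arm cannot do raises Unreachable and nothing moves.
- job_done(): hands the job in, once; it reports no verdict.
The state is a dict: "time_s": time; "q": joint angles; "joint_velocities": joint speeds; "joint_torque": joint torques, N m; "eef_pos": TCP position; "tcp_rot": TCP orientation; "ft_force": force on the tool from outside, world axes, zero at the start; "torque": the same for the moment, N m; "opening": finger opening in m.
Only numpy, scipy, OpenCV 4.12 (cv2) and the standard library are available. Lean on these libraries where they do the work, as an engineer would, in place of code of your own. Each camera call takes 0.05 s, during which the arm holds its last target.

## Working session

There is one attempt and no reset: what is moved stays moved. The work goes in short steps, each a Python script; the robot and the scene stay as the last script left them, time stands still between calls to the robot, and variables do not carry over. Pictures are saved under pics/ and viewed, and the job is handed in when it is done.

```bash
ls; mkdir -p pics
python3 - <<'E'
from plant import *
import cv2,numpy as np
for n in ["side","top","wrist"]:
    c=get_calibration(n); im,d=get_image(n)
    np.savez(f"pics/{n}0.npz",im=im,d=d,K=c["intrinsics"],D=c["dist_coeffs"],T=c["world_from_camera"])
    cv2.imwrite(f"pics/{n}0.png",im[:,:,::-1]); print(n,np.round(c["world_from_camera"],3).tolist(),np.round(c["intrinsics"],1).tolist(),c["dist_coeffs"])
print(observe())
E
```

```text
pics
side [[0.853, -0.286, 0.437, 0.035], [-0.522, -0.482, 0.704, -0.917], [0.009, -0.828, -0.561, 0.791], [0.0, 0.0, 0.0, 1.0]] [[436.7, 0.0, 276.2], [0.0, 436.7, 218.7], [0.0, 0.0, 1.0]] [0.03017282 0.         0.         0.         0.        ]
top [[-0.024, -0.991, 0.133, 0.369], [-1.0, 0.022, -0.019, -0.018], [0.016, -0.133, -0.991, 1.526], [0.0, 0.0, 0.0, 1.0]] [[536.1, 0.0, 284.5], [0.0, 536.1, 205.6], [0.0, 0.0, 1.0]] [0.0142395 0.        0.        0.        0.       ]
wrist [[0.243, 0.928, 0.284, 0.081], [0.97, -0.231, -0.073, 0.625], [-0.002, 0.293, -0.956, 0.373], [0.0, 0.0, 0.0, 1.0]] [[308.9, 0.0, 278.7], [0.0, 308.9, 208.1], [0.0, 0.0, 1.0]] [-0.05648402  0.          0.          0.          0.        ]
{'time_s': 0.15, 'q': array([ 1.19790284e+00,  2.21055631e-01,  1.52737119e+00,  1.36306624e-05,
        1.39472986e+00, -1.26117533e-01]), 'joint_velocities': array([ 1.31140892e-03, -8.82309409e-04, -2.75582303e-03,  3.83480296e-05,
        1.71727334e-03,  1.90210883e-04]), 'joint_torque': array([ 9.88263491e-04, -4.97483754e+01, -3.89904428e+01, -3.71440874e-04,
        7.27741892e-03,  2.04449816e-05]), 'eef_pos': array([0.152506  , 0.6056075 , 0.23043185]), 'tcp_rot': array([-1.70549167,  1.56923225, -1.95227002]), 'ft_force': array([ 0.58081527, -0.60730399, -1.32496172]), 'torque': array([-0.03063814,  0.01826309,  0.04391303]), 'opening': 0.08544750655721253}
```

View pics/side0.png

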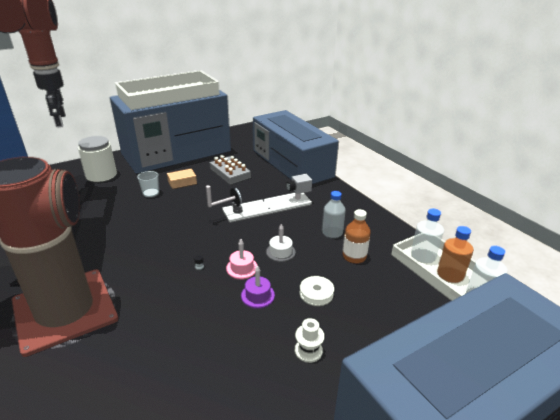

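View pics/top0.png

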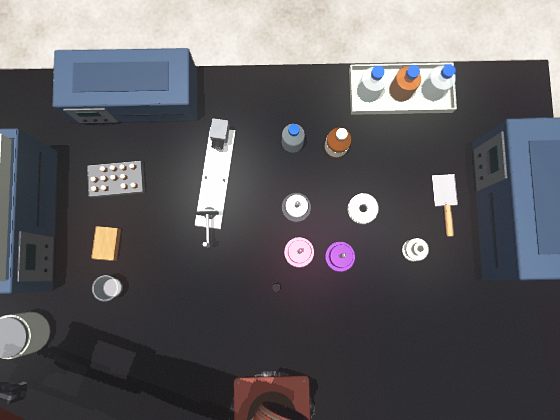

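View pics/wrist0.png

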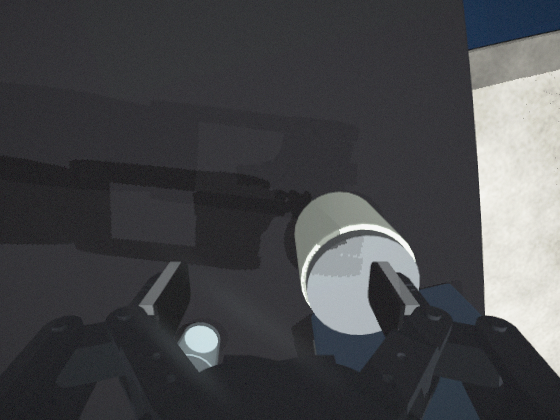

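The side view shows the spool at (309,340), with the flat reel at (317,290) as its look-alike. The grey spindle is at (281,246), and the pink (242,262) and purple (258,290) ones are decoys. In the top view these are: spool (416,250), reel (363,208), grey spindle (296,206), pink (299,250), purple (340,256), and handle about (208,242). By the description I choose the tall collared spool and the grey spindle, and I'll check both in a close crop.

```bash
cat > h.py <<'E'
import numpy as np,cv2
def load(n):
    z=np.load(f"pics/{n}.npz"); return z["im"],z["d"],z["K"],z["D"],z["T"]
def ray(uv,K,D,T):
    p=cv2.undistortPoints(np.array(uv,float).reshape(-1,1,2),K,D).reshape(-1,2)
    d=np.c_[p,np.ones(len(p))]@T[:3,:3].T
    return T[:3,3],d
def plane(uv,z,K,D,T):
    o,d=ray(uv,K,D,T); s=(z-o[2])/d[:,2:3]; return o+s*d
def cloud(n):
    im,d,K,D,T=load(n); v,u=np.mgrid[:d.shape[0],:d.shape[1]]
    o,r=ray(np.c_[u.ravel(),v.ravel()],K,D,T)
    P=o+r*d.reshape(-1,1); P[d.ravel()==0]=np.nan
    return P.reshape(*d.shape,3),im
E
python3 - <<'E'
from h import *
im=load("top0")[0]; a=cv2.resize(im[110:280,190:450],None,fx=3,fy=3,interpolation=cv2.INTER_CUBIC); cv2.imwrite("pics/tc.png",a[:,:,::-1])
im=load("side0")[0]; a=cv2.resize(im[170:370,180:380],None,fx=3,fy=3,interpolation=cv2.INTER_CUBIC); cv2.imwrite("pics/sc.png",a[:,:,::-1])
for n,pts in dict(top0=[(416,250),(416,243),(363,208),(296,206),(299,250),(340,256),(208,242),(218,140),(293,138),(338,142),(277,287)],side0=[(309,325),(309,350),(281,246),(281,230),(209,195),(299,185)]).items():
    P,_=cloud(n)
    for u,v in pts: print(n,(u,v),np.round(P[v,u],3))
E
```

```text
top0 (416, 250) [ 0.434 -0.397  0.083]
top0 (416, 243) [ 0.452 -0.397  0.088]
top0 (363, 208) [ 0.561 -0.273  0.   ]
top0 (296, 206) [ 0.564 -0.078  0.058]
top0 (299, 250) [ 0.44  -0.081  0.098]
top0 (340, 256) [ 0.423 -0.194  0.059]
top0 (208, 242) [0.469 0.164 0.064]
top0 (218, 140) [0.749 0.133 0.083]
top0 (293, 138) [ 0.743 -0.073  0.108]
top0 (338, 142) [ 0.728 -0.194  0.116]
top0 (277, 287) [ 0.343 -0.021  0.034]
side0 (309, 325) [ 0.442 -0.4    0.072]
side0 (309, 350) [ 0.424 -0.428  0.032]
side0 (281, 246) [ 0.558 -0.1    0.042]
side0 (281, 230) [ 0.566 -0.086  0.085]
side0 (209, 195) [0.461 0.159 0.104]
side0 (299, 185) [0.758 0.109 0.077]
```

View pics/tc.png

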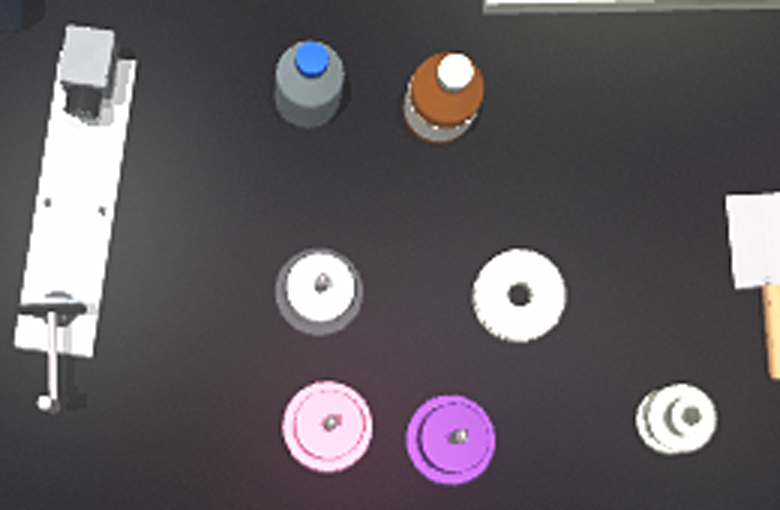

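View pics/sc.png

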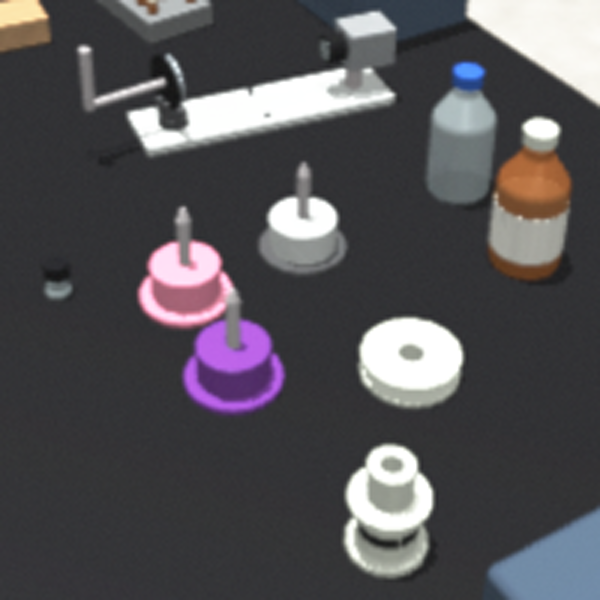

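Crops confirm it: the white spool with collar and black waist band, separate from the flat reel, and the white/grey pedestal with pin, separate from the pink and purple ones. Next I compute coarse positions and check IK.

Run:
```python
from h import *
from plant import *
_,_,K,D,T=load("top0")
print("spool",plane([(190+691/3,110+415/3)],.084,K,D,T))
print("seat",plane([(190+321/3,110+287/3)],.04,K,D,T), "pintip",plane([(190+322/3,110+281/3)],.1,K,D,T))
print("peg",plane([(190+45/3,110+402/3)],.132,K,D,T))
for y in np.arange(-3,3.2,.5):
    r=[]
    for p in [(.437,-.4,.05),(.564,-.08,.1),(.466,.16,.1),(.49,.23,.1)]:
        q=inverse_kinematics(p,[0,np.pi/2,y]); r.append(None if q is None else np.round(q,2).tolist())
    print(y,r)
```

```text
spool [[ 0.43769985 -0.40887039  0.084     ]]
seat [[ 0.5668932  -0.08172082  0.04      ]] pintip [[ 0.56429682 -0.08020335  0.1       ]]
peg [[0.45977507 0.16345937 0.132     ]]
-3.0 [[-0.87, 0.34, 1.75, -0.0, 1.06, 0.55], [-0.28, 0.22, 1.79, -0.0, 1.13, 1.15], [0.17, 0.04, 1.98, -0.0, 1.11, 1.6], [0.29, 0.16, 1.86, -0.0, 1.12, 1.72]]
-2.5 [[-0.87, 0.34, 1.75, -0.0, 1.06, 0.05], [-0.28, 0.22, 1.79, -0.0, 1.13, 0.65], [0.17, 0.04, 1.98, -0.0, 1.11, 1.1], [0.29, 0.16, 1.86, -0.0, 1.12, 1.22]]
-2.0 [[-0.87, 0.34, 1.75, -0.0, 1.06, -0.45], [-0.28, 0.22, 1.79, -0.0, 1.13, 0.15], [0.17, 0.04, 1.98, -0.0, 1.11, 0.6], [0.29, 0.16, 1.86, -0.0, 1.12, 0.72]]
-1.5 [[-0.87, 0.34, 1.75, -0.0, 1.06, -0.95], [-0.28, 0.22, 1.79, -0.0, 1.13, -0.35], [0.17, 0.04, 1.98, -0.0, 1.11, 0.1], [0.29, 0.16, 1.86, -0.0, 1.12, 0.22]]
-1.0 [[-0.87, 0.34, 1.75, -0.0, 1.06, -1.45], [-0.28, 0.22, 1.79, -0.0, 1.13, -0.85], [0.17, 0.04, 1.98, -0.0, 1.11, -0.4], [0.29, 0.16, 1.86, -0.0, 1.12, -0.28]]
-0.5 [[-0.87, 0.34, 1.75, 0.0, 1.06, -1.95], [-0.28, 0.22, 1.79, -0.0, 1.13, -1.35], [0.17, 0.04, 1.98, -0.0, 1.11, -0.
[... 185 characters left out ...]
.0, 1.12, -1.28]]
0.5 [None, [-0.28, 0.22, 1.79, 0.0, 1.13, -2.35], [0.17, 0.04, 1.98, 0.0, 1.11, -1.9], [0.29, 0.16, 1.86, 0.0, 1.12, -1.78]]
1.0 [None, None, [0.17, 0.04, 1.98, 0.0, 1.11, -2.4], [0.29, 0.16, 1.86, 0.0, 1.12, -2.28]]
1.5 [[-0.87, 0.34, 1.75, 0.0, 1.06, 2.34], None, None, None]
2.0 [[-0.87, 0.34, 1.75, 0.0, 1.06, 1.84], [-0.28, 0.22, 1.79, 0.0, 1.13, 2.43], None, None]
2.5 [[-0.87, 0.34, 1.75, -0.0, 1.06, 1.34], [-0.28, 0.22, 1.79, 0.0, 1.13, 1.93], [0.17, 0.04, 1.98, 0.0, 1.11, 2.38], [0.29, 0.16, 1.86, 0.0, 1.12, 2.51]]
3.0 [[-0.87, 0.34, 1.75, -0.0, 1.06, 0.84], [-0.28, 0.22, 1.79, 0.0, 1.13, 1.43], [0.17, 0.04, 1.98, 0.0, 1.11, 1.88], [0.29, 0.16, 1.86, 0.0, 1.12, 2.01]]
```

```bash
cat >> h.py <<'E'
def snap(n,f):
    from plant import get_image,get_calibration
    c=get_calibration(n); im,d=get_image(n)
    np.savez(f"pics/{f}.npz",im=im,d=d,K=c["intrinsics"],D=c["dist_coeffs"],T=c["world_from_camera"])
    cv2.imwrite(f"pics/{f}.png",im[:,:,::-1])
E
python3 - <<'E'
from h import *
from plant import *
O=[0,np.pi/2,-2.9]
movep((.5655,-.081,.25),O); hold(.2); snap("wrist","wspin"); print(observe()["eef_pos"],observe()["time_s"])
movep((.4377,-.406,.24),O); hold(.2); snap("wrist","wspool"); print(observe()["eef_pos"],observe()["time_s"])
E
```

```text
[ 0.56555066 -0.08058598  0.24995738] 3.225
[ 0.43844134 -0.40514322  0.24010066] 4.7917
```

View pics/wspin.png

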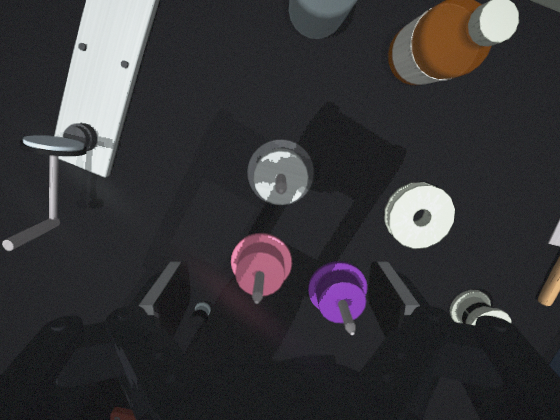

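View pics/wspool.png

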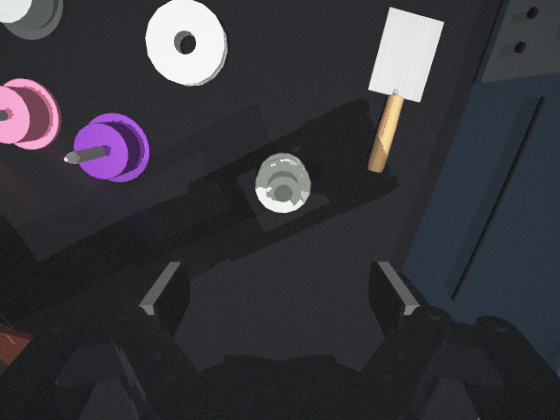

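Run:
```python
from h import *
a=load("wspin")[0][125:215,230:330]; b=load("wspool")[0][140:230,230:330]
c=np.hstack([cv2.resize(x,(400*1,360),interpolation=cv2.INTER_CUBIC) for x in(a,b)])
c=np.clip(c.astype(float)*1.4,0,255).astype(np.uint8)
cv2.imwrite("pics/z2.png",c[:,:,::-1])
for n in["wspin","wspool"]:
    P,_=cloud(n); 
    print(n,np.round(load(n)[4][:3,3],3))
    lo,hi=((.03,.045) if n=="wspin" else (.079,.089))
    c0=np.array([.565,-.081] if n=="wspin" else [.438,-.406])
    m=(P[...,2]>lo)&(P[...,2]<hi)&(np.hypot(P[...,0]-c0[0],P[...,1]-c0[1])<.05)
    v,u=np.where(m); (cx,cy),r=cv2.minEnclosingCircle(np.c_[u,v].astype(np.float32))
    q=P[m]; print(m.sum(),cx,cy,r,q.mean(0)); (x,y),R=cv2.minEnclosingCircle((q[:,:2]*1000).astype(np.float32)); print("xy circle mm",x,y,R)
    if n=="wspin":
        m=(P[...,2]>.07)&(P[...,2]<.105)&(np.hypot(P[...,0]-c0[0],P[...,1]-c0[1])<.03); print("pin",P[m].mean(0),m.sum())
    else:
        m=(P[...,2]>.048)&(P[...,2]<.056)&(np.hypot(P[...,0]-c0[0],P[...,1]-c0[1])<.05); q=P[m]; print("flange",cv2.minEnclosingCircle((q[:,:2]*1000).astype(np.float32)))
```

```text
wspin [ 0.638 -0.062  0.392]
2125 280.0712890625 177.1446533203125 27.3205509185791 [ 0.57128498 -0.08059003  0.0395879 ]
xy circle mm 569.645263671875 -80.92757415771484 31.808212280273438
pin [ 0.57167329 -0.08040303  0.09034726] 144
wspool [ 0.511 -0.386  0.382]
698 282.6038818359375 192.7987060546875 17.44434356689453 [ 0.43942878 -0.40861361  0.08355868]
xy circle mm 438.847900390625 -408.8333740234375 17.612356185913086
flange ((439.1155700683594, -408.8177795410156), 30.54115867614746)
```

View pics/z2.png

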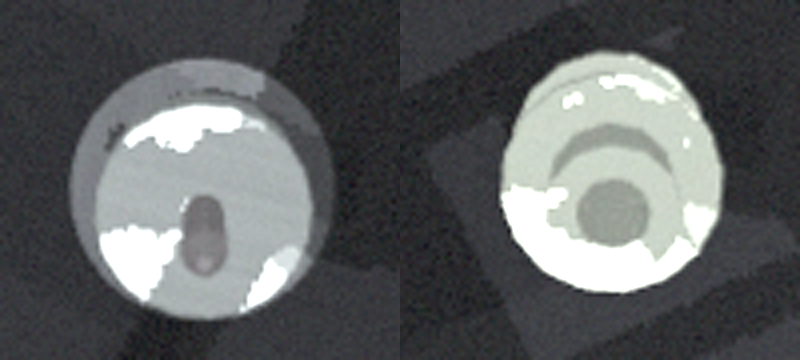

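Masks fit with the right radii: seat at (0.5696, -0.0809), spool at (0.439, -0.4088). Now the grasp.

Run:
```python
from h import *
from plant import *
print("ft0",observe()["ft_force"])
move_l((.439,-.4088,.14),feed=.15); 
print(move_l((.439,-.4088,.057),feed=.06,max_force=8)); o=observe();print(o["eef_pos"],o["ft_force"])
gripper_to(.03,40); o=observe();print(o["opening"],o["ft_force"],o["eef_pos"])
move_l((.439,-.4088,.19),feed=.1); hold(.2); o=observe();print(o["opening"],o["ft_force"],o["eef_pos"],o["time_s"])
snap("wrist","wl"); snap("side","sl")
```

```text
ft0 [ 0.14918215 -0.5023276  -0.27301117]
False
[ 0.43925646 -0.40912372  0.05754409] [-3.26843256e-02  3.00872882e-01 -5.46152275e-05]
0.03370624447542296 [-0.34284717  0.42844423  2.24693047] [ 0.43917127 -0.4090345   0.05733695]
0.03367041892478445 [-0.3490804  -0.84043518 -1.13916671] [ 0.43882821 -0.40857759  0.1893967 ] 9.35
```

View pics/wl.png

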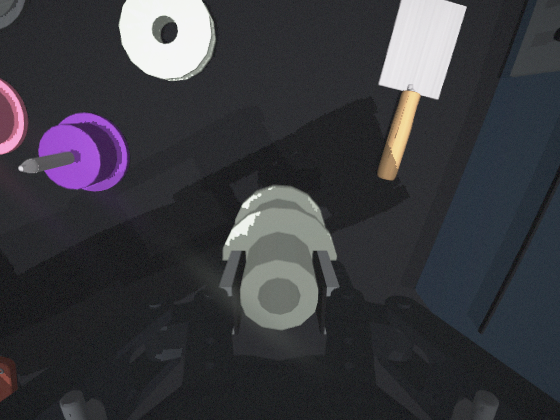

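View pics/sl.png

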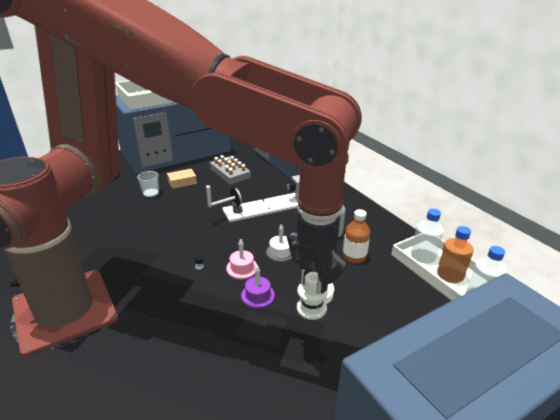

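The spool is held upright: its collar rim shows at (279,293) in the wrist view, between the pads. Next I check its offset from the TCP and its tilt.

Run:
```python
from h import *
P,_=cloud("wl"); t=np.array([.4388,-.4086])
d=np.hypot(P[...,0]-t[0],P[...,1]-t[1])
for lo,hi,r in((.208,.222,.024),(.178,.19,.04)):
    m=(P[...,2]>lo)&(P[...,2]<hi)&(d<r); q=P[m]; (x,y),R=cv2.minEnclosingCircle((q[:,:2]*1000).astype(np.float32)); 
    A=np.c_[q[:,:2]-q[:,:2].mean(0),np.ones(len(q))]; print(m.sum(),x,y,R,np.median(q[:,2]),np.linalg.lstsq(A,q[:,2],rcond=None)[0])
```

```text
4690 442.4739074707031 -407.62255859375 22.458818435668945 0.21551633695573308 [-0.02455187 -0.00933367  0.21496311]
3601 440.50048828125 -407.9848327636719 30.253612518310547 0.18381847529266088 [-0.077186   -0.02355493  0.18392249]
```

Run:
```python
from h import *
from plant import *
move_l((.5688,-.0812,.19),feed=.2); move_l((.5688,-.0812,.162),feed=.1); hold(.2); o=observe();print(o["opening"],o["ft_force"],o["eef_pos"],o["time_s"])
snap("side","s2"); snap("wrist","w2")
a=load("s2")[0][160:280,220:360]; b=load("w2")[0][120:360,160:400]
c=np.hstack([cv2.resize(a,(466,400)),cv2.resize(b,(330,400))])
cv2.imwrite("pics/z3.png",np.clip(c[:,:,::-1]*1.6,0,255))
```

```text
0.03377010840138854 [ 0.47136123 -0.54565485 -0.02734368] [ 0.56930838 -0.0813959   0.16281102] 11.9917[ WARN:0@8.969] global loadsave.cpp:1063 imwrite_ Unsupported depth image for selected encoder is fallbacked to CV_8U.
```

View pics/z3.png

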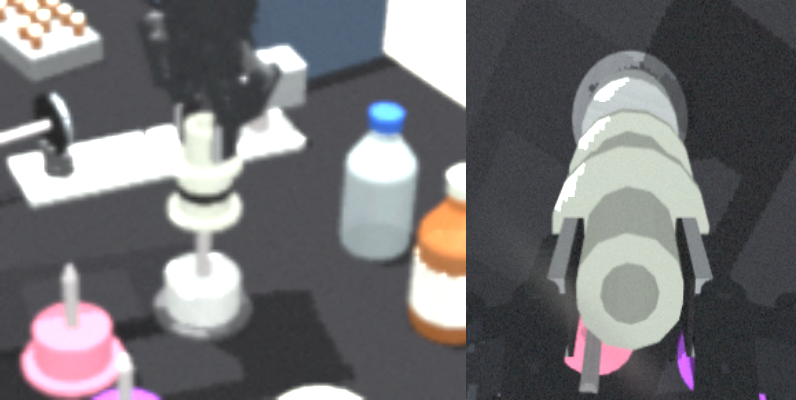

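The spool is centred over the pin: in the crop the axis is at about x=204 and the pin at about x=203. I lower it with a force stop.

Run:
```python
from h import *
from plant import *
r=move_l((.5688,-.0812,.0965),feed=.035,max_force=6); o=observe();print(r,o["ft_force"],o["torque"],o["eef_pos"],o["time_s"])
```

```text
True [0.42232539 0.43615913 5.33042993] [0.05351524 0.14535024 0.01185214] [ 0.56882917 -0.08130371  0.09725562] 13.925
```

Contact came at z=0.0973, exactly the expected seated height. I release and retreat.

Run:
```python
from h import *
from plant import *
gripper_to(.075); hold(.3)
p=observe()["eef_pos"]; move_l((p[0],p[1],.25),feed=.15); hold(.2)
snap("wrist","w3"); print(observe()["time_s"])
P,_=cloud("w3"); t=np.array([.5688,-.0812]); d=np.hypot(P[...,0]-t[0],P[...,1]-t[1])
for lo,hi in((.118,.130),(.086,.096),(.03,.044)):
    m=(P[...,2]>lo)&(P[...,2]<hi)&(d<.05);q=P[m]
    if m.sum()>10: print(lo,m.sum(),cv2.minEnclosingCircle((q[:,:2]*1000).astype(np.float32)),np.median(q[:,2]))
# from here look at fixture
movep((.53,.10,.27),[0,np.pi/2,-2.9]); hold(.2); snap("wrist","w4"); snap("side","s4"); print(observe()["time_s"],observe()["eef_pos"])
```

```text
16.1333
0.118 878 ((568.7366943359375, -81.22433471679688), 17.503782272338867) 0.123588747777267
0.086 1600 ((568.7194213867188, -81.25963592529297), 30.553325653076172) 0.09170036945175306
0.03 197 ((575.8341674804688, -79.01884460449219), 30.71913719177246) 0.03913352116915608
17.2 [0.53028499 0.09879667 0.26970398]
```

View pics/w3.png

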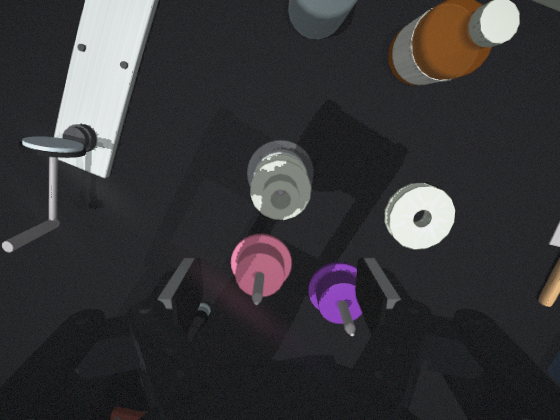

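View pics/w4.png

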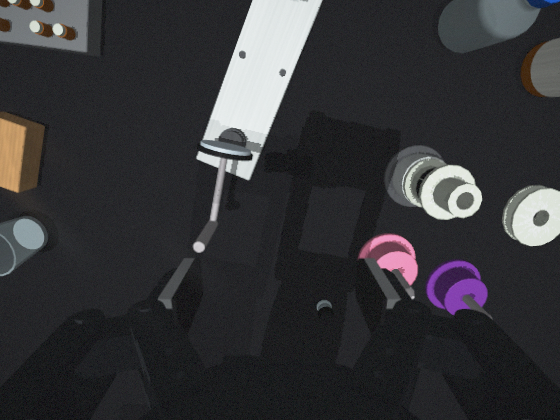

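View pics/s4.png

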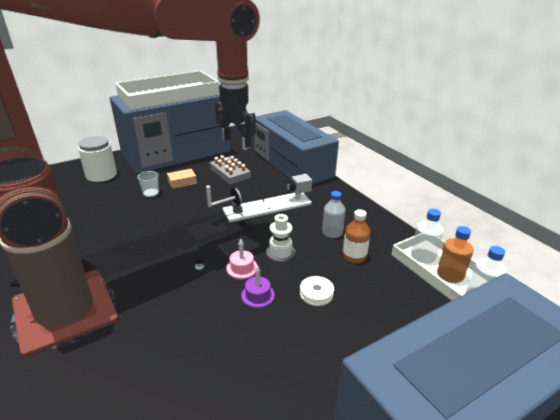

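The spool is seated: collar top at 0.1236 m, centre (0.5687, -0.0812). Both wrist crops and the side view show it upright on the grey pedestal. Now the fixture geometry.

```bash
python3 - <<'E'
from h import *
for n in["w4","top0","w3"]:
    P,im=cloud(n); x,y,z=P[...,0],P[...,1],P[...,2]
    reg=(x>.4)&(x<.86)&(y>.05)&(y<.25)
    m=reg&(z>.006)&(z<.018)&(im.min(2)>110)
    q=(P[m][:,:2]*1000).astype(np.float32); 
    if len(q): r=cv2.minAreaRect(q); print(n,"plate",r,np.round(cv2.boxPoints(r),0).tolist())
    m=reg&(z>.105)&(z<.14)&(x<.56); print(" pegpts",m.sum(),P[m].mean(0) if m.any() else 0,np.nanmax(z[m]) if m.any() else 0)
    if m.any():
        mt=m&(z>.126); print(" top",mt.sum(),P[mt].mean(0)); v,u=np.where(mt); print(u.mean(),v.mean())
        for a in(.07,.08,.09,.1,.11,.12): 
            k=reg&(abs(z-a)<.005)&(x<.5)&(x>.43); print("   z",a,k.sum(),P[k].mean(0).round(4) if k.any() else'')
    m=reg&(z>.063)&(z<.073)&(x>.46)&(x<.54); q=P[m]; print(" rod",m.sum()); 
    if m.sum()>5:
        vx,vy,x0,y0=cv2.fitLine(q[:,:2].astype(np.float32),cv2.DIST_HUBER,0,.01,.01).ravel(); print(vx,vy,x0,y0,np.arctan2(vy,vx))
    m=reg&(z>.05)&(z<.1)&(x>.52)&(x<.6); q=P[m]; print(" mirror",m.sum(), q.mean(0) if len(q) else'')
    if len(q): r=cv2.minAreaRect((q[:,:2]*1000).astype(np.float32)); print(r)
    m=reg&(z>.083)&(z<.095)&(x>.65); q=P[m]
    if len(q): print(" cambox top",cv2.minAreaRect((q[:,:2]*1000).astype(np.float32)))
E
python3 -c "
from h import *
c=cv2.resize(load('w4')[0][110:270,150:290],(560,560*160//140),interpolation=cv2.INTER_CUBIC)[:600]
cv2.imwrite('pics/z4.png',np.clip(c[:,:,::-1].astype(float)*1.5,0,255).astype(np.uint8))"
```

```text
w4 plate ((631.786865234375, 153.66934204101562), (74.98652648925781, 230.70028686523438), 80.83475494384766) [[512.0, 135.0], [740.0, 98.0], [752.0, 172.0], [524.0, 209.0]]
 pegpts 213 [0.46477692 0.1628526  0.12453358] 0.13321429356551057
 top 122 [0.46354688 0.16332146 0.13078205]
199.31147540983608 245.4262295081967
   z 0.07 212 [0.4814 0.1639 0.0691]
   z 0.08 32 [0.466  0.1628 0.0802]
   z 0.09 35 [0.4662 0.1626 0.0897]
   z 0.1 40 [0.4661 0.1624 0.1   ]
   z 0.11 35 [0.4664 0.1629 0.1096]
   z 0.12 49 [0.4664 0.1618 0.1195]
 rod 451
0.9995905 0.028615398 0.5015717 0.16421418 0.028619302
 mirror 878 [0.55031606 0.16373493 0.08083191]
((550.8114624023438, 163.76144409179688), (47.97023010253906, 47.011173248291016), 42.068267822265625)
top0 plate ((658.9989013671875, 150.3529052734375), (75.66519927978516, 289.16876220703125), 80.84728240966797) [[510.0, 136.0], [796.0, 90.0], [808.0, 165.0], [522.0, 211.0]]
 pegpts 21 [0.46040354 0.16385014 0.12987291] 0.13919020293654882
 top 16 [0.46105587 0.16465787 0.13266294]
204.5 243.5
   z 0.07 34 [0.4832 0.1658 0.0699]
   z 0.08 5 [0.
[... 534 characters left out ...]
5.98084259033203, 217.14266967773438), 80.8743667602539) [[512.0, 134.0], [726.0, 99.0], [738.0, 174.0], [524.0, 209.0]]
 pegpts 350 [0.46420113 0.16113736 0.12209711] 0.13240855136652768
 top 152 [0.46317697 0.16232379 0.13000516]
9.289473684210526 245.07236842105263
   z 0.07 255 [0.4795 0.1618 0.0691]
   z 0.08 72 [0.465  0.1604 0.0801]
   z 0.09 84 [0.4647 0.1601 0.09  ]
   z 0.1 87 [0.4647 0.1605 0.1   ]
   z 0.11 83 [0.4648 0.1602 0.11  ]
   z 0.12 106 [0.4651 0.1603 0.1199]
 rod 547
0.99951327 0.031197121 0.5097873 0.16210477 0.031202186
 mirror 1217 [0.55111647 0.15859701 0.07792357]
((550.4771728515625, 161.91250610351562), (48.94951248168945, 47.00053405761719), 40.735660552978516)
```

View pics/z4.png

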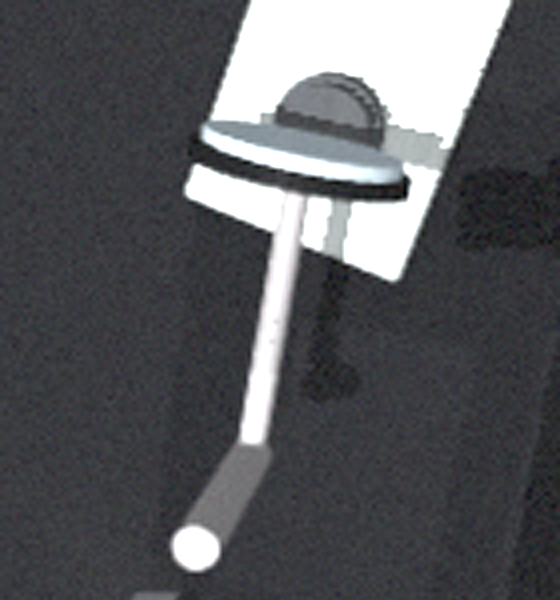

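Run:
```python
from h import *
from plant import *
_,_,K,D,T=load("w4"); print("peg top ray",plane([(198.8,247)],.132,K,D,T))
peg=np.array([.4634,.1632]); th=.02
movep((peg[0],peg[1],.22),[0,np.pi/2,th]); gripper_to(.06); hold(.2); snap("wrist","w5"); o=observe(); print(o["eef_pos"],o["time_s"])
P,im=cloud("w5"); m=(P[...,2]>.126)&(P[...,2]<.138)&(np.hypot(P[...,0]-peg[0],P[...,1]-peg[1])<.02); print(m.sum(),P[m].mean(0),cv2.minEnclosingCircle((P[m][:,:2]*1000).astype(np.float32)))
```

```text
peg top ray [[0.46235753 0.16334232 0.132     ]]
[0.46340992 0.16320411 0.2200117 ] 20.1167
190 [0.46163421 0.16408621 0.13136916] ((462.2391052246094, 164.06385803222656), 5.962989330291748)
```

View pics/w5.png

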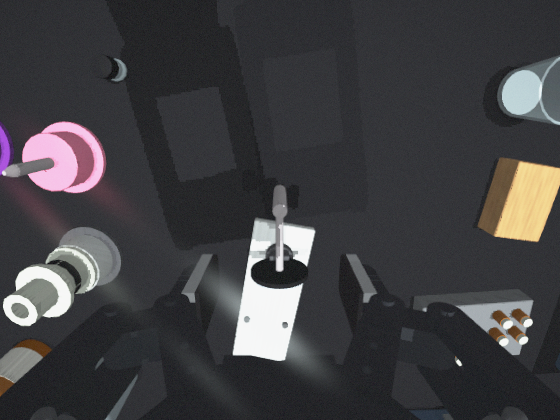

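Peg top is at (280,190) in the wrist view, at world (0.4625, 0.1638), with 6 mm radius as described. I descend, pinch it and turn.

Run:
```python
from h import *
from plant import *
peg=np.array([.4625,.1638]); z=.094
move_l((peg[0],peg[1],.16),feed=.12)
print(move_l((peg[0],peg[1],z),feed=.08,max_force=6)); gripper_to(0.0,30); o=observe(); print(o["opening"],o["ft_force"],o["eef_pos"])
th0=.015; piv=peg+.095*np.array([np.cos(th0),np.sin(th0)])
sp=np.array([.5688,-.0812]); ths=np.arctan2(*(sp-piv)[::-1]); thf=(ths-.16)/2; print(piv,ths,thf)
for t in np.linspace(th0,thf,9)[1:]:
    p=piv-.095*np.array([np.cos(t),np.sin(t)]); r=move_l((*p,z),feed=.05,rotation=[0,np.pi/2,t],max_force=20)
    o=observe(); print(r,o["ft_force"].round(2),o["opening"].round(4))
hold(.4); o=observe(); print(o["eef_pos"],p,o["time_s"])
snap("wrist","w6"); snap("top","t6"); snap("side","s6")
```

```text
False
0.011270682033083932 [-0.90910229  0.32285969  3.96741408] [0.462736   0.16383395 0.09440256]
[0.55748931 0.16522495] -1.52492940207123 -0.842464701035615Traceback (most recent call last):
  File "<stdin>", line 10, in <module>
AttributeError: 'float' object has no attribute 'round'
```

A print bug stopped the script after the first segment, so I continue from there.

Run:
```python
from h import *
from plant import *
z=.094; th0=.015; piv=np.array([.5575,.1652]); thf=-.8425
for t in np.linspace(th0,thf,9)[2:]:
    p=piv-.095*np.array([np.cos(t),np.sin(t)]); r=move_l((*p,z),feed=.05,rotation=[0,np.pi/2,t],max_force=20)
    o=observe(); print(r,np.round(o["ft_force"],2),o["opening"])
    if r: break
hold(.4); o=observe(); print(o["eef_pos"],p,o["time_s"])
snap("wrist","w6"); snap("top","t6"); snap("side","s6")
```

```text
False [-1.4   0.43  5.03] 0.011390525933178321
False [-0.76 -0.69  6.37] 0.011021308845012878
False [-0.73 -0.18  6.65] 0.011282852205917668
False [-1.72 -0.69  7.26] 0.011016702857742361
False [-2.07 -1.12  7.76] 0.011307280173284084
False [-0.52 -0.34  7.58] 0.011007381523033717
False [-1.11 -1.14  7.36] 0.011022864029777188
[0.49428021 0.2355369  0.09431675] [0.49426808 0.2360994 ] 25.4333
```

View pics/w6.png

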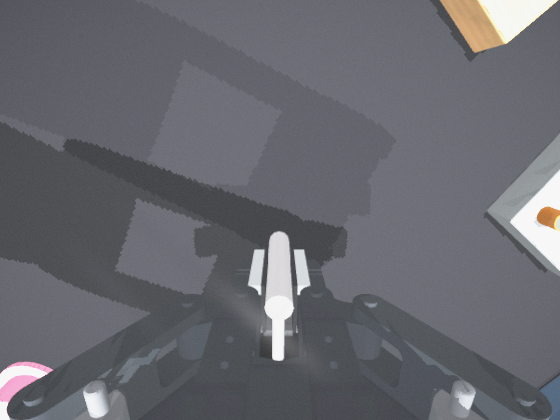

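View pics/t6.png

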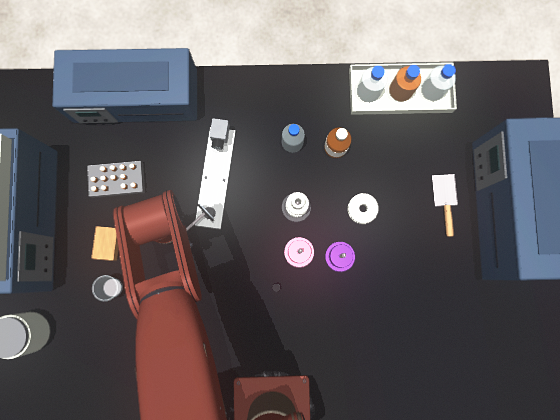

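View pics/s6.png

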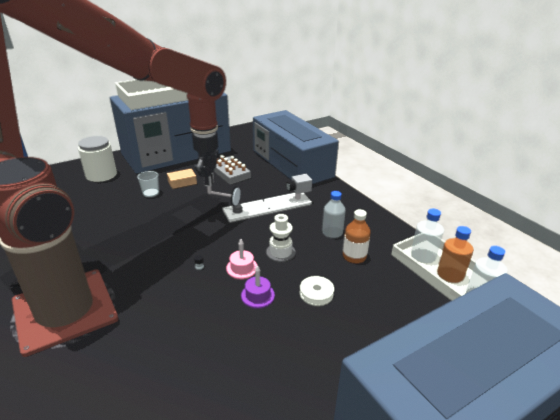

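Run:
```python
from h import *
piv=np.array([.5575,.1652])
P,im=cloud("top0"); x,y,z=P[...,0],P[...,1],P[...,2]
m=(x>.70)&(x<.82)&(y>.08)&(y<.17)&(z>.08)&(z<.1); c=P[m].mean(0); print("cam top",c,m.sum(),"dir",np.arctan2(c[1]-piv[1],c[0]-piv[0]))
r=cv2.minAreaRect((P[m][:,:2]*1000).astype(np.float32)); print(r)
P,im=cloud("t6"); x,y,z=P[...,0],P[...,1],P[...,2]
m=(x>.49)&(x<.6)&(y>.11)&(y<.22)&(z>.04)&(z<.11)&(np.hypot(x-piv[0],y-piv[1])<.035)
l=cv2.fitLine(P[m][:,:2].astype(np.float32),cv2.DIST_HUBER,0,.01,.01).ravel(); print("t mirror",m.sum(),l,np.arctan2(l[1],l[0]))
P,im=cloud("s6"); x,y,z=P[...,0],P[...,1],P[...,2]
m=(z>.05)&(z<.1)&(np.hypot(x-piv[0],y-piv[1])<.034)
l=cv2.fitLine(P[m][:,:2].astype(np.float32),cv2.DIST_HUBER,0,.01,.01).ravel(); print("s mirror",m.sum(),l,np.arctan2(l[1],l[0]))
print("expected disc line angle",np.pi/2-.84)
t=np.array([.5688,-.0812]);P,_=cloud("t6");d=np.hypot(P[...,0]-t[0],P[...,1]-t[1])
m=(P[...,2]>.115)&(P[...,2]<.135)&(d<.03);print("spool top",P[m].mean(0))
```

```text
cam top [0.77364214 0.13065478 0.08885736] 392 dir -0.15848596717020944
((768.6767578125, 131.71363830566406), (46.73387145996094, 78.27548217773438), 81.14767456054688)
t mirror 104 [0.7495493  0.6619485  0.551108   0.17048211] 0.72341526
s mirror 136 [0.7946895  0.60701615 0.54501617 0.1578063 ] 0.65230054
expected disc line angle 0.7307963267948966
spool top [ 0.56767657 -0.0801494   0.12378285]
```

The top view agrees (0.723 against 0.731 expected). The side fit (0.652) does not, so I run a plane fit on just the glass to settle it.

Run:
```python
from h import *
P,im=cloud("s6"); x,y,z=P[...,0],P[...,1],P[...,2]; piv=np.array([.5575,.1652])
c=cv2.resize(im[175:225,200:260],(720,600),interpolation=cv2.INTER_CUBIC); cv2.imwrite("pics/z6.png",c[:,:,::-1])
for R,lo,hi in((.03,.045,.1),(.026,.045,.09),(.032,.08,.1)):
    q=P[(z>lo)&(z<hi)&(np.hypot(x-piv[0],y-piv[1])<R)]
    for _ in range(6):
        c0=np.median(q,0); n=np.linalg.svd(q-q.mean(0))[2][2]; e=(q-q.mean(0))@n; q=q[abs(e)<max(2*np.std(e),.002)]
    n=n*np.sign(n[0]); print(len(q),n,np.arctan2(n[1],n[0]),q.mean(0),np.std(e), "pivot offset from plane",(np.r_[piv,.066]-q.mean(0))@n)
```

```text
112 [ 0.62528034 -0.77919377  0.04337698] -0.8945505448718449 [0.55209296 0.16269248 0.07356958] 0.0020107787001305464 pivot offset from plane 0.0010987258100714561
66 [ 0.67043819 -0.74193527 -0.00668493] -0.8359769317204501 [0.55629435 0.16484715 0.06801627] 0.0009284194184060772 pivot offset from plane 0.0005600010235637862
50 [ 0.56959639 -0.78552067  0.24190335] -0.9434097831034755 [0.55013023 0.16290403 0.08912049] 0.0023564847904935923 pivot offset from plane -0.0031986638872485732
```

View pics/z6.png

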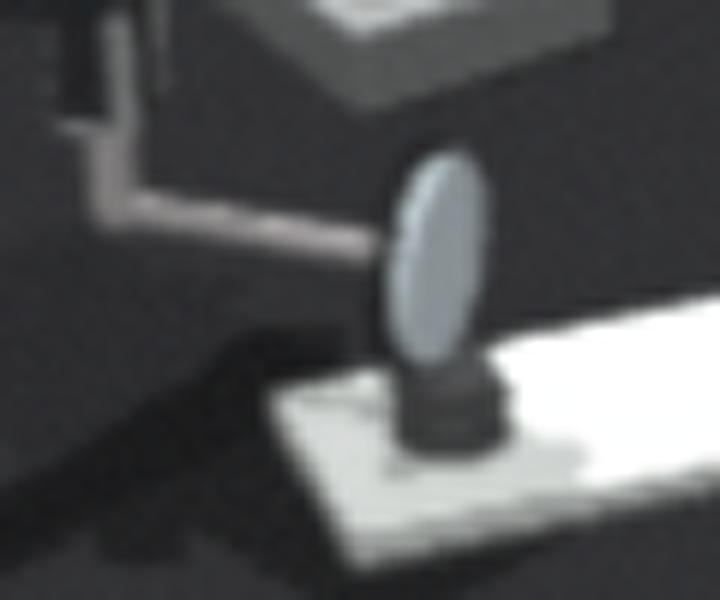

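The clean glass fit (vertical plane through the pivot) faces -0.836 rad; the target is -0.842. The other two subsets include rim and mount edges. I'm handing in.

Run:
```python
from plant import *
hold(.5); o=observe(); print(o["time_s"],o["opening"],o["eef_pos"]); job_done()
```

```text
26.0833 0.011291439654495812 [0.4942902  0.23553789 0.09433536]
the job is handed in; nothing more can be done
```

The job is handed in at about 26 s of the 56 s allowed; no verdict came back. The spool is on the grey spindle and released, and the arm is still holding the mirror handle at the viewing angle.

- **Spool:** After release, the wrist camera put it at (0.5687, -0.0812), about 1 mm from the measured seat. The collar top is at 0.1236 m, against 0.124 m expected when fully seated. At hand-in the top view still showed it there.
- **Mirror angle:** I turned it to face -0.842 rad. The handle position gives -0.839, the top view -0.847, and the cleanest glass fit from the side view -0.836. The tolerance is about ±0.045.
- **Checks that disagreed:** Four cruder side-view and top-view readings did not match:
  - Three fits to the side-view mirror points gave -0.894, -0.943 and about -0.92. I discounted them because those points took in the rim and mount.
  - A rod direction fit on the early top view was off by about 0.02 rad. I used the wrist-view and plate geometry instead.
- **Grip and bystanders:** The fingers hold the peg with a 30 N grip setting and an 11.3 mm opening. The vertical tool force rose to about 7 N during the turn, well under the limits. The bystanders look unmoved in the last side and top views, by eye only.

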